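Close up a UV cabinet whose shutter racks in its tracks

ROBOT

A 6-joint arm with a two-finger parallel gripper is mounted at the origin on a cart in front of the work surface, level with it; the furniture and walls round the work are solid. World frame = base frame: x ahead of the robot, y to its left, z up, the work surface at z = 0. Lengths are in mm, angles in degrees, forces in N, time in s.
With the tool pointing down it reaches from about 300 to 850 mm from the base axis. Payload 4.2 kg.
Tool frame: the origin (TCP) lies midway between the tips of the shut fingers; the grasp point (between the pads) lies 19 mm behind it; z points along the fingers, y is the line along which they close (so a half turn about z gives the same grasp; the last joint's range is limited). The gripper opens to 91 mm and grips with 3 to 60 N. Pads are 32 mm wide; open, the fingers measure 118 mm over their backs; the gripper's body (76 mm by 178 mm) begins 60 mm behind the grasp point.
Start: joints at [69.729, 18.312, 89.639, -0, 72.044, -1.146], TCP at [188.393, 543.278, 213.976] pointing down, gripper open.
Joint ranges: [-177.97, 177.97], [-48.28, 115.42], [12.27, 149.76], [-77.06, 257.06], [2.81, 150.46], [-146.56, 146.56]. Speed limits (degrees/s): [147.25, 147.25, 180, 180, 180, 180].

INTERFACE

Orientations are given as [roll, pitch, yaw] about the fixed x, y, z axes, in that order (R = Rz(yaw) Ry(pitch) Rx(roll)).
In Python, from workcell import env gives the robot as it stands.
- The arm moves only by the shell command python3 drive.py 'ROWS' [OPENING] [FORCE]. ROWS is rows parted by semicolons, their numbers by spaces, 1 to 8 of them, each of 6 numbers: dx, dy, dz in mm, then a rotation vector rx, ry, rz in degrees; each row shifts and turns the commanded pose from where the row before left it, along the tool's axes as they then stand; what a row does not reach is not made up. A row lasts 1/10 s, in which the tool goes at most 50 mm and 8.59 degrees, less where a joint would pass 70% of its speed; a pose out of reach is approached as far as the arm can. OPENING is the finger opening in mm, set as the command begins (- or left out keeps the last). The fingers move at their own pace and stop on an object; FORCE is the grip in N (left out, the last holds). Time passes only in rows, so rows that do not move let the fingers close. It prints the time, the measured TCP pose, the force, the opening and the grip force at its end.
- env.state(): the state, without advancing time (a new reading comes with each control period).
- env.grab_frame(name): name is "scene" or "top" or "wrist"; returns the picture (480x640x3 uint8, blue, green, red); there is no depth.
- env.camera_model(name): a dict with "fx", "fy", "cx", "cy" (pixels), "T" (4x4, takes a point from camera to world coordinates). Camera axes: x right, y up, looking along -z (the intrinsics and any distortion apply to the point x, -y, -z); pixel columns grow to the right and rows downward; lengths in mm; the calibration is good to about 2 mm. A picture is of the moment at which its call begins: read the wrist's pose just before it. camera_model takes no time and is no camera call; for the wrist camera it gives the pose at the moment of the call.
- env.job_done(): hands the job in; it is judged then, once.
The state is a dict: "time_s": time; "qpos": joint angles; "qvel": joint speeds; "effort": joint torques, N m; "ee_pos": TCP position; "ee_rot": TCP orientation; "force": force on the tool from outside, world axes, zero at the start; "torque": the same for the moment, N m; "gripper_width": finger opening in mm; "gripper_force": force on a finger pad.
Only numpy, scipy, OpenCV 4.12 (cv2) and the standard library are available. Lean on these libraries where they do the work, as an engineer would, in place of code of your own. Each camera call takes 0.05 s, during which the arm holds its last target. There are 200 camera calls.

TASK

Disinfect the thermometer: lay it flat in the tray of the UV cabinet, pull the amber shutter towards the front until it is fully shut along the whole sill, then press the green start button on the hood. The shutter is loose in its tracks and binds when one end gets far ahead of the other, so work it forward by its two black knobs in turn, a little at a time, and never force it when it binds; leave the gauze, the tape and the vial where they are.

Things in the scene. Friction and masses are not known exactly. Their poses are not given: they have to be found in the camera images.
- uv_cabinet: White UV instrument cabinet fixed on the worktop, 256 (x) x 300 (y) x 88 mm high. Origin: centre of its underside; x to its rear, y to its left (robot's view), z up. Front wall with sill x = -128 to -118 mm, top 72 mm high; then the open tray; a hood, top 88 mm high, covers the rear from x = 24 mm. Side tracks, tops 74 mm high, run along both sides, outside y = +-130 mm.
- tray_floor (a point): Centre of the tray floor, 19 mm above the worktop, axes as the cabinet's. The tray reaches 71 mm to the sill in front and as far to the hood behind, and is clear 115 mm to each side. A blue curette lies across it 52 mm behind this point, under the shutter; the shutter hides the rear half at the start, leaving 75 to 86 mm open behind the sill.
- shutter: Loose amber panel 148 (x) x 244 (y) x 5 mm, top face 67 mm above the worktop. Origin: its middle, 56 mm up; axes as the cabinet's when square; front edge 74 mm ahead. Starts at cabinet x = 34 to 42 mm, up to 0.04 rad askew; shut, edge on the sill, x = -44 mm. Slides against 3 to 6 N. 50 mm guide shoes with 3.5 mm side play: it can turn 0.1 rad, then jams.
- knob_left (a point): Grip of the shutter's left (+y) black knob: 16 mm diameter, 67 to 88 mm above the worktop, this point 78 mm, 105 mm left of the panel's middle, 13 mm behind its front edge. Shut: cabinet x = -105 mm. 30 mm are free behind it at the start. Pulled alone, the panel turns about its other end and jams with this knob 20 to 25 mm ahead; pulling the other knob frees it.
- knob_right (a point): The same for the right (-y) knob, 105 mm right of the panel's middle. Shut, x = -105 mm in the cabinet frame.
- thermometer: White plastic clinical thermometer lying flat on the worktop to the left of the cabinet, 122 (x, long axis) x 19 (y) x 10 mm high. Origin: centre of its underside.
- start_button (a joint): Start button, travel 0 (up) to 0.006 m (fully down), about 5 N, springs back.
- start_button_top (a point): Centre of the top face of the round green start button, 24 mm diameter in a steel ring, on the right part of the hood top (x = +76, y = -95 mm in the cabinet frame); 106 mm above the worktop; press straight down.
- gauze_stack: Stack of white gauze swabs, 78 x 78 x 30 mm, left of the work; origin centre of underside. Leave alone.
- tape_roll: White roll of surgical tape lying flat, 62 mm diameter, 13 mm high; origin centre of underside. Leave alone.
- vial_b: Glass vial with a blue cap, 30 mm diameter, 60 mm tall, standing; origin centre of underside. Leave alone.

How it is judged (in metres and radians):
On the way, in this order (a step that is already met when the one before it is completed fails the run):
1. the thermometer lies in the tray (x of thermometer in the frame of uv_cabinet between -0.118 and 0.1 m and y of thermometer in the frame of uv_cabinet between -0.12 and 0.12 m and z of thermometer in the frame of uv_cabinet below 0.035 m), for 0.2 s.
2. the shutter is shut at both ends (x of each of knob_left, knob_right in the frame of uv_cabinet below -0.102 m), for 0.2 s.
3. the start button is pressed (value of joint start_button above 0.004 m).
At the end, for the whole second after the job is handed in: Both knobs within 3 mm of their shut place (front edge on the sill), shutter still in its tracks; thermometer lying flat (within 0.17 rad of level) on the tray floor; start button pressed at least 4 mm after the shutter was shut, and let go; all at rest (all of step 1 and all of step 2 and z of shutter in the frame of uv_cabinet below 0.062 m and angle between the x axis of thermometer and the z axis of uv_cabinet, either way round above 1.4 rad and linear speed of each of thermometer, shutter below 0.02 m/s and value of joint start_button below 0.003 m); the robot touches nothing.
It fails at once if the shutter is forced against its tracks (more than 200 N between shutter and cabinet) (contact force between shutter and uv_cabinet above 200 N).
It fails at once if gauze, tape or vial moved by more than 30 mm (distance of any of gauze_stack, tape_roll, vial_b from where it was at the start of the episode above 0.03 m).
It also fails if it takes over 72 s, if anything falls off the work surface, if the arm or the gripper's body presses on something with over 40 N, if the wrist force passes 120 N, or if a joint passes its speed limit or range.

## Working session

There is one attempt and no reset: what is moved stays moved. The work goes in short steps, Python scripts to look and compute and a shell command to move; the robot and the scene stay as the last step left them, time stands still between calls to the robot, and variables do not carry over. Pictures are saved under pics/ and viewed, at most 10 in all, crops included, and the job is handed in when it is done.

```bash
ls; mkdir -p pics; python3 - <<'E'
from workcell import env
import cv2,numpy as np
s=env.state();print(s)
for n in("scene","top"):
    im=env.grab_frame(n);cv2.imwrite(f"pics/{n}0.png",im);m=env.camera_model(n);print(n,{k:(np.round(v,3).tolist() if not isinstance(v,(str,type(None))) else v) for k,v in m.items()})
E
```

```text
drive.py
pics
workcell.py
{'time_s': 0.0, 'qpos': array([ 6.97296520e+01,  1.83523593e+01,  8.97081198e+01,  4.41082017e-05,
        7.20415485e+01, -1.14485579e+00]), 'qvel': array([ 0.01801575,  0.09582172, -0.06569648, -0.06084629,  0.07828307,
        0.03618826]), 'effort': array([-7.74709515e-04, -4.12477005e+01, -2.31962746e+01,  7.27907801e-02,
        4.57975524e-02, -1.45345612e-04]), 'ee_pos': array([188.20544087, 542.79028111, 213.10145425]), 'ee_rot': array([-1.79897994e+02, -2.08045404e-03,  1.60874492e+02]), 'force': array([-0.39340989, -0.1893112 , -0.13802792]), 'torque': array([-0.0060319 , -0.01433578,  0.06347933]), 'gripper_force': 0.0, 'gripper_width': 91.06210768419069}
scene {'fx': 464.311, 'fy': 464.311, 'cx': 319.536, 'cy': 233.016, 'T': [[-0.545, 0.323, -0.774, -183.469], [-0.839, -0.224, 0.497, 691.553], [-0.013, 0.919, 0.393, 465.671], [0.0, 0.0, 0.0, 1.0]]}
top {'fx': 557.227, 'fy': 557.227, 'cx': 319.591, 'cy': 239.354, 'T': [[-0.004, 0.989, -0.15, 332.634], [-1.0, -0.003, 0.006, 253.724], [0.005, 0.15, 0.989, 1298.116], [0.0, 0.0, 0.0, 1.0]]}
```

View pics/top0.png

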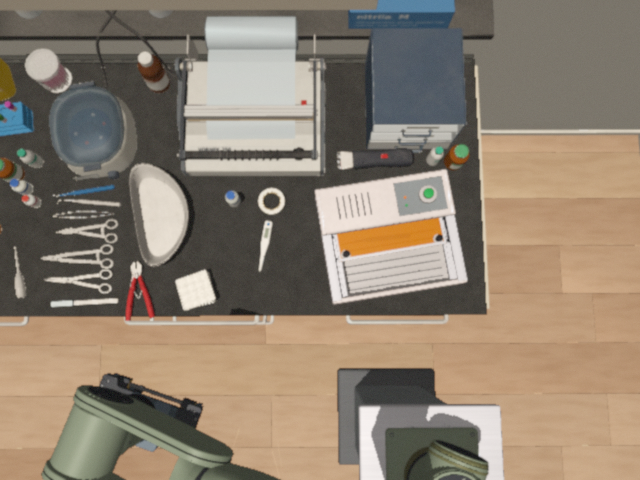

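View pics/scene0.png

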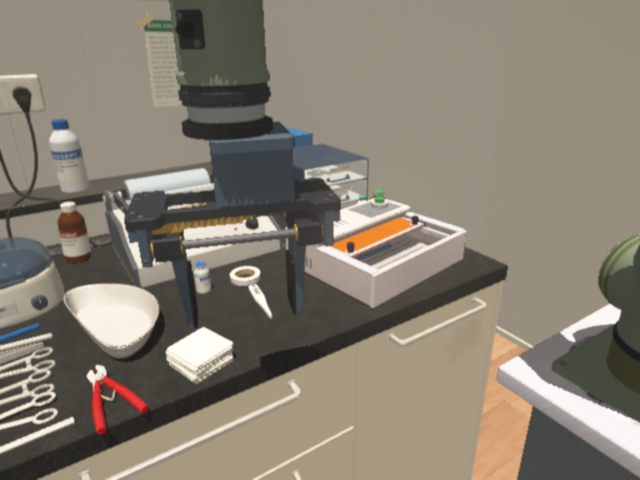

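The top view shows the cabinet at about (390,238), with the amber shutter at (390,240), knobs near (346,253) and (438,237), and the button at (428,194). The thermometer runs (261,270)–(268,222), with the tape at (271,201), vial at (233,198) and gauze at (195,290). The scene view shows the same layout, with the thermometer at (260,298) and the knobs at (351,247) and (416,219).

```bash
cat > h.py <<'E'
import cv2,numpy as np
from workcell import env
from scipy.spatial.transform import Rotation as R
def ray(m,p):
    K=np.array([[m['fx'],0,m['cx']],[0,m['fy'],m['cy']],[0,0,1]])
    d=m.get('dist');q=cv2.undistortPoints(np.array([[p]],float),K,None if d is None else np.array(d,float))[0,0]
    T=np.array(m['T']);v=T[:3,:3]@[q[0],-q[1],-1];return T[:3,3],v/np.linalg.norm(v)
def on(m,p,z):
    o,v=ray(m,p);return o+v*(z-o[2])/v[2]
def tri(rs):
    A=sum(np.eye(3)-np.outer(v,v) for o,v in rs);b=sum((np.eye(3)-np.outer(v,v))@o for o,v in rs)
    x=np.linalg.solve(A,b);return x,[round(float(np.linalg.norm(np.cross(x-o,v))),1) for o,v in rs]
def blobs(mask,lo=5):
    n,l,s,c=cv2.connectedComponentsWithStats(mask.astype(np.uint8));return [(c[i].round(1),int(s[i,4]),l==i) for i in range(1,n) if s[i,4]>=lo]
def box(mask,roi):
    o=np.zeros_like(mask);x0,y0,x1,y1=roi;o[y0:y1,x0:x1]=mask[y0:y1,x0:x1];return o
E
cat > a.py <<'E'
from h import *
t=cv2.imread('pics/top0.png');s=cv2.imread('pics/scene0.png');mt,ms=env.camera_model('top'),env.camera_model('scene')
print(mt.keys())
def f(im,roiK,roiG,roiT):
    h=cv2.cvtColor(im,cv2.COLOR_BGR2HSV);v=im.max(2)
    for nm,mk in (('knob',box(v<60,roiK)),('green',box((h[...,0]>45)&(h[...,0]<85)&(h[...,1]>120),roiG)),('therm',box(v>130,roiT)),('amber',box((h[...,0]>5)&(h[...,0]<22)&(h[...,1]>150),roiK))):
        for c,a,m in blobs(mk): 
            r=cv2.minAreaRect(np.argwhere(m)[:,::-1].astype(np.float32)); print(nm,c,a,np.round(cv2.boxPoints(r)).tolist() if a>50 else '')
f(t,(335,215,450,262),(415,180,442,208),(250,216,280,276))
f(s,(330,210,425,262),(365,190,392,212),(246,282,276,322))
E
python3 a.py
```

```text
dict_keys(['fx', 'fy', 'cx', 'cy', 'T'])
knob [438.9 237.6] 17 
knob [346.2 252.8] 8 
green [428.2 192.6] 60 [[424.0, 189.0], [432.0, 189.0], [432.0, 197.0], [424.0, 197.0]]
therm [264.5 241.5] 358 [[255.0, 270.0], [264.0, 219.0], [273.0, 221.0], [264.0, 272.0]]
amber [389.2 236.6] 2232 [[338.0, 234.0], [438.0, 218.0], [442.0, 241.0], [341.0, 257.0]]
green [379.  198.3] 28 
therm [258.9 296.9] 347 [[245.0, 283.0], [254.0, 277.0], [275.0, 315.0], [266.0, 320.0]]
amber [373.  234.2] 938 [[331.0, 244.0], [406.0, 214.0], [411.0, 227.0], [337.0, 257.0]]
```

```bash
cat > b.py <<'E'
from h import *
mt,ms=env.camera_model('top'),env.camera_model('scene')
for n,a,b in(('kl',(346,252.5),(351,247)),('kr',(438.6,237.4),(416,219)),('btn',(428.2,192.6),(379,198.3)),('therm',(264.5,243),(258.9,296.9))):
    x,e=tri([ray(mt,a),ray(ms,b)]);print(n,x.round(1),e)
A=on(mt,(260,271),8);B=on(mt,(268.5,220),8);print('therm ends',A.round(),B.round())
print('vial',on(mt,(233,198),50).round(),'tape',on(mt,(271,201),12).round())
m=env.camera_model('wrist');s=env.state();r=R.from_euler('xyz',s['ee_rot'],degrees=True).as_matrix();T=m['T']
print('cam in tool',(r.T@(T[:3,3]-s['ee_pos'])).round(1),(r.T@T[:3,:3]).round(3).tolist(),m['fx'])
E
python3 b.py
```

```text
kl [488.1 187.7  76.8] [0.7, 0.7]
kr [520.3 -17.9  80. ] [1.1, 1.1]
btn [616.7   8.8 107.6] [0.7, 0.7]
therm [521.  376.3   9.4] [1.7, 1.7]
therm ends [455. 385.   8.] [575. 366.   8.]
vial [619. 444.  50.] tape [620. 360.  12.]
cam in tool [  74.6   -0.  -171.3] [[0.0, 0.964, 0.267], [1.0, -0.0, 0.0], [0.001, 0.267, -0.964]] 359.9063963967106
```

```bash
cat > d.py <<'E'
# usage: d.py x y z yaw : offset in tool axes after turning to yaw
import sys
from h import *
x,y,z,yaw=map(float,sys.argv[1:5]);s=env.state();p=s['ee_pos'];e=s['ee_rot']
r=R.from_euler('xyz',[180,0,yaw],degrees=True)
c=R.from_euler('xyz',e,degrees=True)
print('t',round(s['time_s'],2),'ee',p.round(1),e.round(1),'F',s['force'].round(1),'w',round(s['gripper_width'],1),'| rotvec',np.degrees((c.inv()*r).as_rotvec()).round(2),'| d',r.inv().apply(np.array([x,y,z])-p).round(1))
E
python3 d.py 480 376 213 171
python3 drive.py '0 0 0 0 0 -5;0 0 0 0 0 -5.1;-45 -17 0 0 0 0;-45 -17 0 0 0 0;-45 -17 0 0 0 0;-45 -17 0 0 0 0;-45 -17 0 0 0 0;-45 -17 0 0 0 0' 45; python3 drive.py '-44 -17 0 0 0 0;0 0 0 0 0 0;0 0 0 0 0 0'; python3 - <<'E'
from h import *
s=env.state();print(s['ee_pos'].round(1),s['ee_rot'].round(1))
m=env.camera_model('wrist');im=env.grab_frame('wrist');cv2.imwrite('pics/w1.png',im);np.save('pics/w1.npy',m,allow_pickle=True)
E
```

```text
time_s: 0.9
ee_pos: [440.4, 398.8, 213.6]
ee_rot: [-180.0, -0.0, 171.0]
force: [0.4, -0.3, 0.2]
gripper_width: 45.5
gripper_force: 0.0
time_s: 1.2
ee_pos: [480.1, 375.7, 213.2]
ee_rot: [-180.0, -0.1, 170.8]
force: [-1.2, -0.9, 0.1]
gripper_width: 45.1
gripper_force: 0.0
[480.1 375.7 213.2] [-1.800e+02 -1.000e-01  1.708e+02]
```

View pics/w1.png

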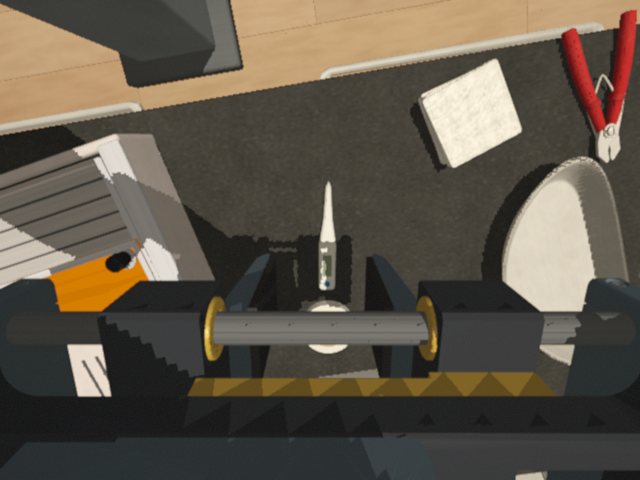

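```bash
cat > th.py <<'E'
import sys
from h import *
n,roi=sys.argv[1],tuple(map(int,sys.argv[2:6]))
m=np.load(f'pics/{n}.npy',allow_pickle=True).item();im=cv2.imread(f'pics/{n}.png')
h=cv2.cvtColor(im,cv2.COLOR_BGR2HSV)
mk=box((im.max(2)>125)&(h[...,1]<70),roi)
c,a,mm=max(blobs(mk),key=lambda b:b[1]);P=np.argwhere(mm)[:,::-1].astype(float)
ys=np.unique(P[:,1]);print(a,'rows',ys.min(),ys.max())
for y in np.linspace(ys.min(),ys.max(),10).round():
    r=P[P[:,1]==y][:,0]
    if len(r): print(y,r.min(),r.max(),on(m,(r.mean(),y),6).round(1),'w',round(float(np.linalg.norm(on(m,(r.max()+1,y),8)-on(m,(r.min(),y),8))),1))
E
python3 th.py w1 305 170 350 294; python3 d.py 500 376 140 171
```

```text
1074 rows 181.0 289.0
181.0 328.0 328.0 [454.4 387.3   6. ] w 1.0
193.0 325.0 331.0 [466.9 385.4   6. ] w 7.4
205.0 324.0 331.0 [479.6 382.9   6. ] w 8.5
217.0 323.0 332.0 [492.6 380.9   6. ] w 10.7
229.0 321.0 333.0 [505.7 378.3   6. ] w 14.1
241.0 320.0 334.0 [519.1 376.2   6. ] w 16.4
253.0 320.0 334.0 [532.8 374.    6. ] w 16.5
265.0 320.0 333.0 [546.4 369.6   6. ] w 15.6
277.0 320.0 333.0 [560.9 369.1   6. ] w 15.7
289.0 321.0 326.0 [574.9 363.4   6. ] w 6.8
t 1.25 ee [479.3 376.4 213.4] [-1.800e+02 -1.000e-01  1.709e+02] F [ 0.3 -0.2  0.1] w 45.1 | rotvec [-0.03 -0.09 -0.06] | d [-20.5   2.9  73.4]
```

```bash
python3 drive.py '-26 -3 34 0 0 0.5;-26 -3 34 0 0 0.4;0 0 30 0 0 0;0 0 0 0 0 0;0 0 0 0 0 0' 45; python3 - <<'E'
from h import *
m=env.camera_model('wrist');im=env.grab_frame('wrist');cv2.imwrite('pics/w2.png',im);np.save('pics/w2.npy',m,allow_pickle=True)
E
python3 th.py w2 290 60 370 330; python3 d.py 532 373.7 4 170
```

```text
time_s: 1.75
ee_pos: [529.0, 363.3, 116.3]
ee_rot: [-180.0, -0.0, 170.2]
force: [-0.4, -0.4, 1.4]
gripper_width: 45.1
gripper_force: 0.0
2030 rows 130.0 281.0
130.0 336.0 336.0 [454.6 387.7   6. ] w 0.7
147.0 332.0 340.0 [466.9 385.7   6. ] w 6.8
164.0 330.0 340.0 [479.4 382.9   6. ] w 8.4
180.0 329.0 341.0 [491.5 380.9   6. ] w 10.1
197.0 327.0 343.0 [504.7 378.8   6. ] w 13.3
214.0 325.0 346.0 [518.3 377.    6. ] w 17.5
231.0 324.0 346.0 [532.2 374.4   6. ] w 18.5
247.0 326.0 346.0 [546.1 375.4   6. ] w 17.1
264.0 327.0 344.0 [560.8 373.4   6. ] w 14.9
281.0 340.0 342.0 [576.1 372.4   6. ] w 2.5
t 1.8 ee [529.8 363.7 117.6] [1.799e+02 1.000e-01 1.702e+02] F [ 0.  -0.4  0.6] w 44.9 | rotvec [0.1  0.08 0.18] | d [ -0.4  10.3 113.6]
```

View pics/w2.png

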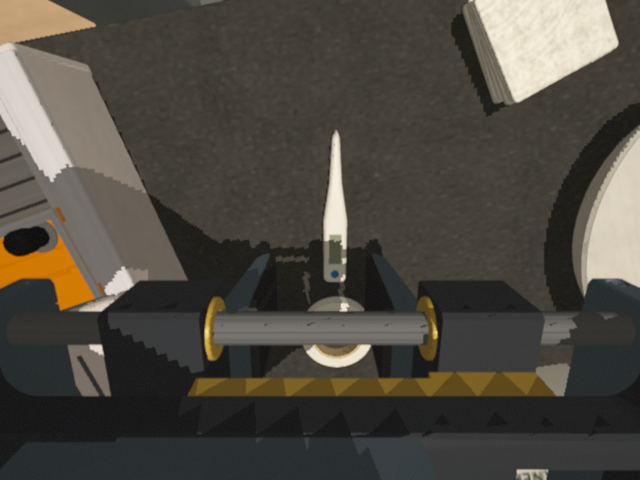

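```bash
python3 drive.py '-0.5 9.7 30 0 0 0;0 0 40 0 0 0;0 0 35 0 0 0;0 0 8 0 0 0;0 0 0 0 0 0' ; python3 d.py 532 373.9 4 170
```

```text
time_s: 2.3
ee_pos: [532.3, 372.4, 3.7]
ee_rot: [180.0, 0.0, 170.1]
force: [-0.3, -0.3, 0.5]
gripper_width: 45.1
gripper_force: 0.0
t 2.3 ee [532.3 372.4   3.7] [180.    0.  170.1] F [-0.3 -0.3  0.5] w 45.1 | rotvec [0.02 0.01 0.12] | d [ 0.5  1.5 -0.3]
```

```bash
python3 drive.py '0 0 0 0 0 0;0 0 0 0 0 0;0 0 0 0 0 0;0 0 0 0 0 0;0 0 0 0 0 0;0 0 0 0 0 0' 10 18; python3 drive.py '0 0 -15 0 0 0;0 0 -40 0 0 0;0 0 -45 0 0 0;0 0 -45 0 0 0;0 0 -45 0 0 0;0 0 -25 0 0 0;0 0 0 0 0 0'; python3 d.py 440 95 215 98.5
```

```text
time_s: 2.9
ee_pos: [533.1, 372.1, 4.4]
ee_rot: [179.9, 0.1, 170.1]
force: [-0.7, -0.3, 5.9]
gripper_width: 18.2
gripper_force: 18.0
time_s: 3.6
ee_pos: [534.1, 372.8, 223.9]
ee_rot: [179.6, 0.4, 170.1]
force: [-1.0, -0.3, -1.5]
gripper_width: 18.2
gripper_force: 18.0
t 3.6 ee [534.1 372.8 223.9] [179.6   0.4 170.1] F [-1.  -0.3 -1.5] w 18.2 | rotvec [ 0.62  0.11 71.57] | d [-260.8 -134.2    8.9]
```

```bash
python3 drive.py '0 0 0 0 0 8.5;0 0 0 0 0 8.5;0 0 0 0 0 8.5;0 0 0 0 0 8.5;0 0 0 0 0 8.5;0 0 0 0 0 8.5;0 0 0 0 0 8.5;0 0 0 0 0 8.5'; python3 drive.py '-41 -14 0 0 0 3.6;-42 -14 0 0 0 0;-42 -14 0 0 0 0;-42 -14 0 0 0 0;-42 -13 0 0 0 0;0 0 0 0 0 0;0 0 0 0 0 0'; python3 - <<'E'
from h import *
m=env.camera_model('wrist');im=env.grab_frame('wrist');cv2.imwrite('pics/w3.png',im);np.save('pics/w3.npy',m,allow_pickle=True)
E
python3 d.py 430 95 215 98.5
```

```text
time_s: 4.4
ee_pos: [531.6, 371.1, 216.5]
ee_rot: [-179.8, 0.1, 101.7]
force: [-0.7, 0.4, 0.5]
gripper_width: 18.4
gripper_force: 18.0
time_s: 5.1
ee_pos: [497.1, 153.8, 217.4]
ee_rot: [-179.9, -0.0, 98.4]
force: [0.6, -0.3, -0.6]
gripper_width: 18.2
gripper_force: 18.0
t 5.15 ee [497.4 154.6 217.4] [-180.    -0.    98.4] F [ 0.5 -0.   0.4] w 18.4 | rotvec [-0.05 -0.03 -0.06] | d [-49.  -75.5   2.4]
```

View pics/w3.png

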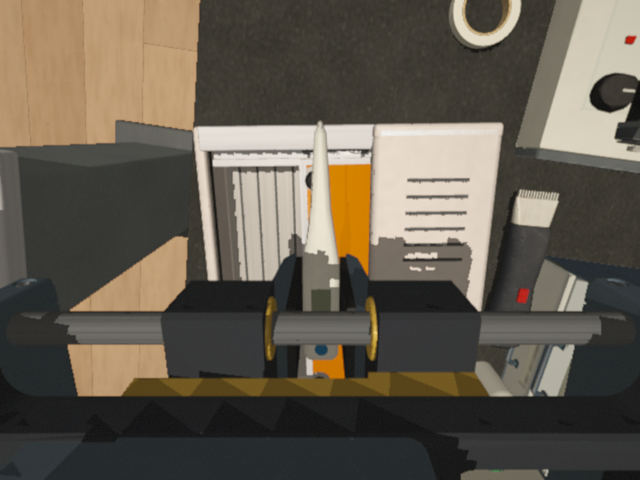

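```bash
python3 - <<'E'
from h import *
m=np.load('pics/w3.npy',allow_pickle=True).item();im=cv2.imread('pics/w3.png')
g=im.max(2).astype(int)
# edge profile: rows across front wall and hood rear
for y in (160,180,200,220,240,260,280):
    d=np.diff(g[y]);
    print(y,[(int(i),int(d[i])) for i in range(185,222) if abs(d[i])>12],[(int(i),int(d[i])) for i in range(360,380) if abs(d[i])>12],[(int(i),int(d[i])) for i in range(480,512) if abs(d[i])>12])
for x in (220,250,280,390,420,450,480):
    d=np.diff(g[:,x]);print('col',x,[(int(i),int(d[i])) for i in range(110,170) if abs(d[i])>12])
E
```

```text
160 [(194, 53), (195, 72), (196, 28), (203, -17), (204, -26), (205, -32), (206, -37), (207, -25), (208, -32), (209, -35), (210, 25), (211, 95), (212, 65)] [(369, -59), (370, -59), (371, 32), (372, 37), (373, 24), (374, 16)] [(496, -15), (497, -36), (498, -60), (499, -30)]
180 [(196, 56), (197, 74), (198, 28), (205, -17), (206, -26), (207, -33), (208, -38), (209, -27), (210, -30), (211, -29), (212, 24), (213, 42)] [(369, -37), (370, -36), (371, 23), (372, 27), (373, 18)] [(494, -18), (495, -59), (496, -60)]
200 [(198, 43), (199, 73), (200, 36), (207, -18), (208, -25), (209, -37), (210, -40), (211, -27), (212, -30), (213, -19), (214, 27), (215, 32)] [(369, -59), (370, -13), (371, 36), (372, 24), (373, 16)] [(492, -21), (493, -63), (494, -47), (509, -16)]
220 [(200, 42), (201, 73), (202, 35), (209, -18), (210, -26), (211, -38), (212, -37), (213, -29), (214, -31), (216, 29), (217, 27)] [(368, -37), (369, -34), (370, 23), (371, 28), (372, 18)] [(489, -17), (490, -43), (491, -62), (492, -26), (505, -15), (510, 28), (511, 39)]
240 [(186, -51), (187, -56), (188, -15), (202, 45), (203, 71), (
[... 646 characters left out ...]
, (484, -55), (485, -23), (492, -20)]
col 220 [(124, 26), (125, 68), (126, 54), (127, 16), (149, -39), (150, -46), (152, 15), (153, 30), (154, 33), (155, 34), (159, 15), (165, -40), (166, -58), (167, -19)]
col 250 [(124, 49), (125, 66), (126, 37), (148, -25), (149, -50), (150, -31), (152, 49), (153, 49), (154, 13), (164, -13), (165, -55), (166, -53)]
col 280 [(123, 21), (124, 70), (125, 57), (126, 19), (148, -29), (149, -54), (150, -13), (151, 51), (152, 49), (158, 16), (164, -27), (165, -61), (166, -38)]
col 390 [(122, 40), (123, 61), (124, 39), (125, 13)]
col 420 [(121, 14), (122, 56), (123, 55), (124, 22)]
col 450 [(121, 29), (122, 66), (123, 48)]
col 480 [(121, 50), (122, 61), (123, 31)]
```

```bash
python3 - <<'E'
from h import *
m=np.load('pics/w3.npy',allow_pickle=True).item()
F=np.array([on(m,p,72) for p in((195.5,160),(197.5,180),(199.5,200),(201.5,220),(203.5,240),(205.5,260))])
B=np.array([on(m,p,88) for p in((498.3,160),(495.9,180),(493.7,200),(491.2,220),(489,240),(486.6,260))])
H=np.array([on(m,p,88) for p in((370.9,160),(370.8,180),(370.8,200),(370.1,220))])
for P in(F,B,H):
    v=P[0]-P[-1];print('yaw',np.degrees(np.arctan2(-v[0],v[1])).round(2))
L=np.array([on(m,p,74) for p in((220,126.2),(250,125.5),(280,125))]);L2=np.array([on(m,p,88) for p in((390,123.7),(420,123.2),(450,122.8),(480,122.5))])
for P in(L,L2):
    v=P[-1]-P[0];print('yawx',np.degrees(np.arctan2(v[1],v[0])).round(2))
y=np.radians(8.5);ex=np.array([np.cos(y),np.sin(y)]);ey=np.array([-ex[1],ex[0]])
print('front',(F[:,:2]@ex).round(1),'rear',(B[:,:2]@ex).round(1),'hood',(H[:,:2]@ex).round(1),'left',(L[:,:2]@ey).round(1),(L2[:,:2]@ey).round(1))
for z in(76,):
  pass
mt,ms=env.camera_model('top'),env.camera_model('scene')
for n,a,b in(('kl',(346,252.5),(351,247)),('kr',(438.6,237.4),(416,219)),('btn',(428.2,192.6),(379,198.3))):
    x,e=tri([ray(mt,a),ray(ms,b)]);print(n,(x[:2]@ex).round(1),(x[:2]@ey).round(1),x[2].round(1))
E
```

```text
yaw 8.91
yaw 9.06
yaw 9.72
yawx 9.46
yawx 9.1
front [406.7 406.9 407.  407.1 407.2 407.4] rear [660.7 660.8 661.1 661.1 661.4 661.5] hood [556.1 556.6 557.2 557.2] left [159.8 160.3 160.6] [161.1 161.4 161.6 161.8]
kl 510.5 113.5 76.8
kr 511.9 -94.6 80.0
btn 611.2 -82.5 107.6
```

```bash
cat > c.py <<'E'
# usage: c.py x y z : target in cabinet axes, tool yaw 99.05; also prints TCP in cabinet frame
import sys
from h import *
a=np.radians(9.05);ex=np.array([np.cos(a),np.sin(a)]);ey=np.array([-ex[1],ex[0]])
C=np.array([535.3*np.cos(np.radians(.55)),0])  # set below
y=np.radians(8.5);e1=np.array([np.cos(y),np.sin(y)]);e2=np.array([-e1[1],e1[0]])
# centre from front/rear mids (at left, y~+100) and left edge, measured along e1,e2
C=e1*534.2+e2*11.3
C=C+ex*((C*0).sum())
# front/rear were seen ~105 mm left of centre: shift for the 0.55 deg difference
C=C+e1*(105*np.radians(.55))
def cab(p): d=np.array(p[:2])-C; return np.array([d@ex,d@ey])
def world(x,y): return C+ex*x+ey*y
if __name__=='__main__':
    x,y,z=map(float,sys.argv[1:4]);s=env.state();p=s['ee_pos']
    r=R.from_euler('xyz',[180,0,99.05],degrees=True);c=R.from_euler('xyz',s['ee_rot'],degrees=True)
    t=np.r_[world(x,y),z];F=s['force']
    print('t',round(s['time_s'],2),'cab',cab(p).round(1),'z',p[2].round(1),'F cab',(F[:2]@ex).round(1),(F[:2]@ey).round(1),F[2].round(1),'w',round(s['gripper_width'],1),'g',round(s['gripper_force'],1),'rotvec',np.degrees((c.inv()*r).as_rotvec()).round(1),'d',r.inv().apply(t-p).round(1))
E
python3 - <<'E'
from c import *
mt,ms=env.camera_model('top'),env.camera_model('scene')
print(C)
for n,a,b in(('kl',(346,252.5),(351,247)),('kr',(438.6,237.4),(416,219)),('btn',(428.2,192.6),(379,198.3))):
    x,e=tri([ray(mt,a),ray(ms,b)]);print(n,cab(x).round(1))
m=np.load('pics/w3.npy',allow_pickle=True).item()
for p,z in(((197.5,180),72),((495.9,180),88),((370.8,180),88),((250,125.5),74)): print(cab(on(m,p,z)).round(1))
E
python3 c.py -78 -18 130
```

```text
[527.65888429  90.28464787]
kl [-23.8 102.5]
kr [ -24.3 -105.7]
btn [ 75.1 -94.5]
[-127.4  104.5]
[126.6 103.5]
[ 22.4 104.7]
[-78.  149.7]
t 5.15 cab [-19.7  68.3] z 217.4 F cab 0.5 -0.1 0.4 w 18.4 g 18.0 rotvec [-0.  -0.  -0.6] d [-86.3 -58.3  87.4]
```

```bash
python3 drive.py '-29 -19 10 0 0 -0.6;-29 -20 15 0 0 0;-28 -19 40 0 0 0;0 0 0 0 0 0;0 0 0 0 0 0'; python3 c.py -78 -18 34
```

```text
time_s: 5.65
ee_pos: [454.1, 62.6, 153.9]
ee_rot: [-179.9, -0.0, 99.1]
force: [0.5, 1.0, -0.6]
gripper_width: 18.2
gripper_force: 18.0
t 5.65 cab [-77.  -15.8] z 153.9 F cab 0.6 0.9 -0.6 w 18.2 g 18.0 rotvec [-0.1 -0.   0. ] d [ -2.2  -1.  119.9]
```

```bash
python3 drive.py '-1 -1 40 0 0 0;0 0 45 0 0 0;0 0 30 0 0 0;0 0 5 0 0 0;0 0 0 0 0 0;0 0 0 0 0 0'; python3 c.py -78 -18 24.5
```

```text
time_s: 6.25
ee_pos: [455.7, 61.6, 36.4]
ee_rot: [179.8, 0.0, 99.1]
force: [0.1, -0.1, 0.3]
gripper_width: 18.2
gripper_force: 18.0
t 6.25 cab [-75.6 -17. ] z 36.4 F cab 0.1 -0.1 0.3 w 18.2 g 18.0 rotvec [0.2 0.  0.1] d [-1.  -2.4 11.9]
```

```bash
python3 drive.py '0 -1 6 0 0 0;0 0 3 0 0 0;0 0 1.5 0 0 0;0 0 1 0 0 0;0 0 0 0 0 0'; python3 c.py -78 -18 24
```

```text
time_s: 6.75
ee_pos: [452.4, 60.5, 23.3]
ee_rot: [180.0, -0.0, 99.1]
force: [-0.2, -0.2, -0.0]
gripper_width: 18.0
gripper_force: 18.0
t 6.75 cab [-79.  -17.6] z 23.3 F cab -0.2 -0.2 -0.0 w 18.0 g 18.0 rotvec [ 0. -0.  0.] d [-0.4  1.  -0.7]
```

```bash
python3 drive.py '0 0 0.7 0 0 0;0 0 0 0 0 0;0 0 0 0 0 0'; python3 c.py -78 -18 24; python3 drive.py '0 0 0 0 0 0;0 0 0 0 0 0;0 0 0 0 0 0;0 0 0 0 0 0' 34; python3 drive.py '0 0 -20 0 0 0;0 0 -45 0 0 0;0 0 -45 0 0 0;0 0 -40 0 0 0;0 0 0 0 0 0' ; python3 - <<'E'
from h import *
m=env.camera_model('wrist');im=env.grab_frame('wrist');cv2.imwrite('pics/w4.png',im);np.save('pics/w4.npy',m,allow_pickle=True)
E
python3 c.py -24 104 150
```

```text
time_s: 7.05
ee_pos: [452.4, 60.5, 22.6]
ee_rot: [180.0, -0.0, 99.1]
force: [0.3, 0.4, 0.3]
gripper_width: 17.9
gripper_force: 18.0
t 7.05 cab [-79.  -17.5] z 22.6 F cab 0.4 0.3 0.3 w 17.9 g 18.0 rotvec [ 0. -0.  0.] d [-0.5  1.  -1.4]
time_s: 7.45
ee_pos: [452.4, 60.5, 22.6]
ee_rot: [180.0, -0.0, 99.1]
force: [0.5, -0.2, -0.2]
gripper_width: 33.9
gripper_force: 0.0
time_s: 7.95
ee_pos: [456.1, 61.0, 178.0]
ee_rot: [179.3, 0.0, 99.1]
force: [0.4, -0.3, -0.0]
gripper_width: 33.9
gripper_force: 0.0
t 8.0 cab [-77.3 -17.6] z 175.2 F cab 0.3 -0.7 -0.5 w 34.1 g 0.0 rotvec [0.4 0.  0. ] d [121.6  53.3  25.2]
```

View pics/w4.png

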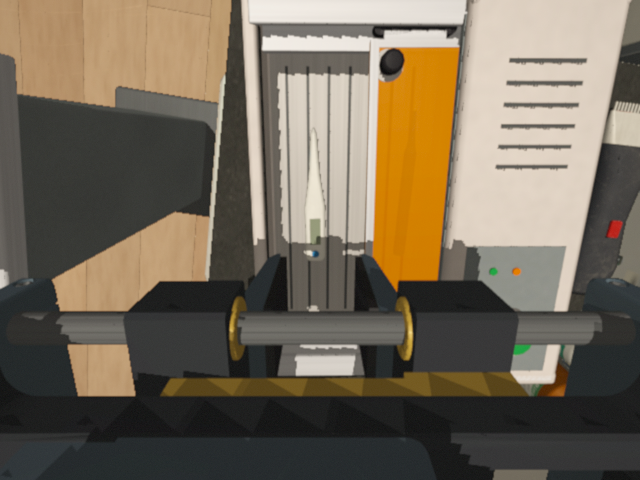

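Thermometer lies in the tray, (313,130)–(316,257). The left knob is at about (391,61), with free panel and hood behind it.

```bash
cat > k.py <<'E'
import sys
from c import *
n=sys.argv[1];roi=tuple(map(int,sys.argv[2:6]))
m=np.load(f'pics/{n}.npy',allow_pickle=True).item();im=cv2.imread(f'pics/{n}.png')
for c,a,mm in blobs(box(im.max(2)<60,roi),60):
    ys,xs=np.where(mm);print(c,a,(xs.min(),xs.max(),ys.min(),ys.max()),'z78',cab(on(m,c,78)).round(1))
E
python3 k.py w4 376 42 410 80
python3 - <<'E'
from c import *
m=np.load('pics/w4.npy',allow_pickle=True).item()
for p in((313,130),(316,257)):print('therm',cab(on(m,p,25)).round(1))
for p in((372,45),(372,230)):print('edge?',cab(on(m,p,67)).round(1))
E
```

```text
[391.5  62.5] 400 (np.int64(380), np.int64(402), np.int64(49), np.int64(74)) z78 [-24.5 104.7]
therm [-79.5  60.2]
therm [-77.2 -56. ]
edge? [-36.9 118. ]
edge? [-31.6 -18.3]
```

```bash
python3 drive.py '41 18 0 0 0 0;41 18 0 0 0 0;40 17 0 0 0 0;0 0 45 0 0 0;0 0 30 0 0 0;0 0 0 0 0 0;0 0 0 0 0 0' 30; python3 c.py -24.5 104.5 76.5
```

```text
time_s: 8.7
ee_pos: [484.9, 189.1, 96.8]
ee_rot: [-179.9, 0.0, 99.1]
force: [-0.1, 0.4, 0.9]
gripper_width: 30.0
gripper_force: 0.0
t 8.7 cab [-26.6 104.3] z 96.8 F cab -0.0 0.4 0.9 w 30.0 g 0.0 rotvec [-0.1  0.   0. ] d [ 0.2  2.1 20.3]
```

```bash
python3 drive.py '0 2 0 0 0 0;0 0 12 0 0 0;0 0 8 0 0 0;0 0 0 0 0 0'; python3 c.py -43.5 104.5 76.5; python3 drive.py '0 -4 0 0 0 0;0 -4 0 0 0 0;0 -4 0 0 0 0;0 -4 0 0 0 0;0 -3 0 0 0 0;0 0 0 0 0 0;0 0 0 0 0 0';python3 c.py -43.5 104.5 76.5
```

```text
time_s: 9.1
ee_pos: [486.6, 189.2, 76.6]
ee_rot: [-179.9, 0.0, 99.1]
force: [-1.1, 0.4, 0.6]
gripper_width: 29.9
gripper_force: 0.0
t 9.1 cab [-25.  104.1] z 76.6 F cab -1.1 0.6 0.6 w 29.9 g 0.0 rotvec [-0.1  0.   0. ] d [  0.4 -18.5   0.1]
time_s: 9.8
ee_pos: [468.5, 186.7, 77.7]
ee_rot: [-180.0, -0.0, 99.1]
force: [1.0, 0.3, 0.1]
gripper_width: 30.3
gripper_force: 0.3
t 9.8 cab [-43.2 104.6] z 77.7 F cab 1.0 0.1 0.1 w 30.3 g 0.3 rotvec [-0. -0.  0.] d [-0.1 -0.3  1.2]
```

```bash
python3 drive.py '0 4 0 0 0 0;0 0 -22 0 0 0;-43 2 0 0 0 0;-42 3 0 0 0 0;-42 3 0 0 0 0;-42 3 0 0 0 0;-40 3 0 0 0 0;0 0 0 0 0 0'; python3 - <<'E'
from h import *
m=env.camera_model('wrist');im=env.grab_frame('wrist');cv2.imwrite('pics/w5.png',im);np.save('pics/w5.npy',m,allow_pickle=True)
E
python3 c.py -25 -104.5 76.5
```

```text
time_s: 10.6
ee_pos: [520.5, -20.8, 99.4]
ee_rot: [180.0, 0.1, 98.8]
force: [-0.0, 0.7, 0.0]
gripper_width: 30.0
gripper_force: 0.0
t 10.65 cab [ -25.  -106.4] z 99.2 F cab 0.6 -0.0 0.3 w 29.8 g 0.0 rotvec [-0.  -0.  -0.2] d [ 1.9  0.  22.7]
```

View pics/w5.png

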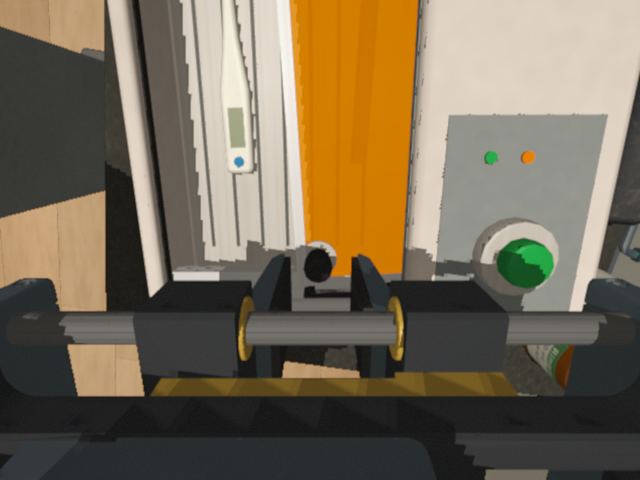

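Right knob at (318,265), between the fingers; the shutter's front edge is tilted as expected.

```bash
python3 k.py w5 300 240 338 290; python3 - <<'E'
from c import *
m=np.load('pics/w5.npy',allow_pickle=True).item()
for p in((291,30),(300,200)):print('edge?',cab(on(m,p,67)).round(1))
mt=env.camera_model('top');im=env.grab_frame('top');cv2.imwrite('pics/t5.png',im)
for c,a,mm in blobs(box(im.max(2)<60,(330,225,380,290)),3):print(c,a,cab(on(mt,c,80)).round(1))
E
```

```text
[317.5 265.5] 729 (np.int64(304), np.int64(331), np.int64(249), np.int64(282)) z78 [ -25.9 -106.1]
edge? [-38.6  17. ]
edge? [-35.7 -70.3]
[347.2 257.6] 5 [-35.2 102.5]
```

```bash
python3 drive.py '1 0 12 0 0 0;0 0 10 0 0 0;0 -6 0 0 0 0;0 -6 0 0 0 0;0 -6 0 0 0 0;0 -6 0 0 0 0;0 -6 0 0 0 0;0 0 0 0 0 0'; python3 c.py -55 -104.5 76.5;
```

```text
time_s: 11.5
ee_pos: [488.7, -20.8, 77.9]
ee_rot: [-180.0, -0.0, 99.1]
force: [-0.0, -0.4, -0.2]
gripper_width: 29.7
gripper_force: 0.0
t 11.5 cab [ -56.  -103.5] z 77.9 F cab -0.1 -0.4 -0.2 w 29.7 g 0.0 rotvec [-0. -0.  0.] d [-1.   1.   1.4]
```

```bash
python3 drive.py '0 4 0 0 0 0;0 0 -22 0 0 0;43 4 0 0 0 0;42 3 0 0 0 0;42 3 0 0 0 0;42 3 0 0 0 0;39 3 0 0 0 0;0 0 0 0 0 0'; cat > tk.py <<'E'
from c import *
mt=env.camera_model('top');im=env.grab_frame('top');K=[]
for c,a,mm in blobs(box(im.max(2)<60,(330,225,460,290)),3):
    q=cab(on(mt,c,80))
    if abs(abs(q[1])-104)<8 and -112<q[0]<-15: print('knob',c,a,q.round(1))
E
python3 tk.py;cat > wk.py <<'E'
from c import *
import sys
m=env.camera_model('wrist');im=env.grab_frame('wrist')
for c,a,mm in blobs(box(im.max(2)<60,(285,235,350,290)),150):
    print('wrist knob',c,a,cab(on(m,c,78)).round(1))
cv2.imwrite('pics/last.png',im)
E
python3 wk.py; python3 c.py -36 104.5 76.5;
```

```text
time_s: 12.3
ee_pos: [476.6, 191.9, 99.6]
ee_rot: [180.0, -0.1, 99.3]
force: [0.5, 0.1, 0.1]
gripper_width: 29.7
gripper_force: 0.0
knob [441.1 248.6] 14 [ -48.9 -105.6]
wrist knob [287.4 273.4] 191 [-53.5 103.8]
wrist knob [309.2 273.4] 717 [-41.  103.9]
t 12.4 cab [-35.2 105. ] z 99.3 F cab -0.7 -0.6 0.8 w 29.9 g 0.0 rotvec [-0.   0.   0.2] d [-0.5 -0.8 22.8]
```

```bash
python3 drive.py '0 -6 0 0 0 0;0 0 12 0 0 0;0 0 10 0 0 0;0 -7 0 0 0 0;0 -7 0 0 0 0;0 -6 0 0 0 0;0 -6 0 0 0 0;0 0 0 0 0 0'; python3 c.py -67 104.5 76.5;
```

```text
time_s: 13.2
ee_pos: [444.1, 182.8, 77.9]
ee_rot: [-180.0, -0.0, 99.1]
force: [1.0, -0.6, 0.9]
gripper_width: 30.0
gripper_force: 0.0
t 13.2 cab [-68.  104.5] z 77.9 F cab 0.9 -0.8 0.9 w 30.0 g 0.0 rotvec [-0. -0.  0.] d [0.  1.  1.4]
```

```bash
python3 drive.py '0 4 0 0 0 0;0 0 -22 0 0 0;-43 2 0 0 0 0;-42 2 0 0 0 0;-42 2 0 0 0 0;-42 2 0 0 0 0;-40 2 0 0 0 0;0 0 0 0 0 0'; python3 tk.py; python3 wk.py; python3 c.py -52 -104.5 76.5;
```

```text
time_s: 14.0
ee_pos: [493.1, -25.1, 99.7]
ee_rot: [179.9, 0.1, 98.8]
force: [0.6, 1.0, 0.4]
gripper_width: 29.8
gripper_force: 0.0
knob [439.4 252.2] 5 [ -56.1 -100.4]
knob [439.8 257.5] 6 [-67.8 -99. ]
knob [349.7 268.3] 3 [-59.4 101. ]
wrist knob [318.9 269.4] 725 [ -53.3 -106.3]
wrist knob [287.4 273.4] 191 [ -71.3 -108.7]
t 14.1 cab [ -53. -105.] z 99.4 F cab -0.1 -0.6 0.7 w 30.0 g 0.0 rotvec [-0.  -0.  -0.1] d [ 0.5  1.  22.9]
```

```bash
python3 drive.py '0 0 12 0 0 0;0 0 10 0 0 0;0 -7 0 0 0 0;0 -7 0 0 0 0;0 -7 0 0 0 0;0 -7 0 0 0 0;0 0 0 0 0 0'; python3 c.py -81 -104.5 76.5; python3 drive.py '0 4 0 0 0 0;0 0 -22 0 0 0;42 3 0 0 0 0;42 2 0 0 0 0;42 2 0 0 0 0;42 2 0 0 0 0;41 2 0 0 0 0;0 0 0 0 0 0'; python3 tk.py; python3 wk.py; python3 c.py -66 104.5 76.5;
```

```text
time_s: 14.8
ee_pos: [463.0, -25.8, 77.9]
ee_rot: [-180.0, -0.0, 99.1]
force: [-0.3, 0.4, -0.0]
gripper_width: 30.0
gripper_force: 0.0
t 14.8 cab [ -82.1 -104.4] z 77.9 F cab -0.2 0.4 -0.0 w 30.0 g 0.0 rotvec [-0. -0.  0.] d [-0.1  1.1  1.4]
time_s: 15.6
ee_pos: [446.0, 187.1, 99.7]
ee_rot: [179.9, -0.1, 99.4]
force: [-0.3, -1.2, 0.6]
gripper_width: 30.0
gripper_force: 0.0
knob [443.2 260.2] 14 [ -74.9 -105.2]
wrist knob [287.4 273.6] 189 [-84.4 103.7]
wrist knob [320.  273.7] 708 [-65.7 103.7]
t 15.7 cab [-66.1 105. ] z 99.4 F cab 0.5 -0.4 -0.8 w 30.1 g 0.0 rotvec [-0.   0.   0.2] d [-0.5  0.1 22.9]
```

Left at -65.7, right at -75. Pull left to about -87.

```bash
python3 drive.py '0 0 12 0 0 0;0 0 10 0 0 0;0 -7 0 0 0 0;0 -7 0 0 0 0;0 -7 0 0 0 0;0 -7 0 0 0 0;0 0 0 0 0 0'; python3 c.py -94 104.5 76.5; python3 drive.py '0 4 0 0 0 0;0 0 -22 0 0 0;-42 3 0 0 0 0;-42 2 0 0 0 0;-42 2 0 0 0 0;-42 2 0 0 0 0;-41 2 0 0 0 0;0 0 0 0 0 0'; python3 tk.py; python3 wk.py; python3 c.py -79 -104.5 76.5;
```

```text
time_s: 16.4
ee_pos: [417.3, 178.4, 78.0]
ee_rot: [-180.0, -0.0, 99.1]
force: [-0.8, 0.6, 0.5]
gripper_width: 30.0
gripper_force: 0.0
t 16.4 cab [-95.2 104.4] z 78.0 F cab -0.7 0.7 0.5 w 30.0 g 0.0 rotvec [-0. -0.  0.] d [0.1 1.2 1.5]
time_s: 17.2
ee_pos: [467.5, -29.2, 99.7]
ee_rot: [179.9, 0.1, 98.8]
force: [-0.7, 0.2, -0.1]
gripper_width: 30.0
gripper_force: 0.0
knob [438. 246.] 3 [ -42.1 -100. ]
knob [441.8 263.8] 4 [ -82.2 -100.6]
knob [443.2 273.8] 5 [-104.3  -99.4]
knob [351.5 280.5] 4 [-86.4 101.7]
wrist knob [317.4 269.2] 730 [ -80.1 -106.2]
wrist knob [287.4 273.6] 189 [ -97.3 -108.8]
t 17.3 cab [ -79. -105.] z 99.4 F cab -0.6 -0.0 -0.5 w 30.0 g 0.0 rotvec [-0.  -0.  -0.1] d [ 0.5  0.  22.9]
```

```bash
python3 drive.py '0 0 12 0 0 0;0 0 10 0 0 0;0 -7 0 0 0 0;0 -7 0 0 0 0;0 -7 0 0 0 0;0 -6 0 0 0 0;0 0 0 0 0 0'; python3 c.py -107 -104.5 76.5; python3 drive.py '0 4 0 0 0 0;0 0 -22 0 0 0;42 3 0 0 0 0;42 2 0 0 0 0;42 2 0 0 0 0;42 2 0 0 0 0;41 2 0 0 0 0;0 0 0 0 0 0'; python3 tk.py; python3 wk.py; python3 c.py -93 104.5 76.5;
```

```text
time_s: 18.0
ee_pos: [438.5, -29.7, 78.0]
ee_rot: [-180.0, -0.0, 99.1]
force: [0.4, -0.7, 0.6]
gripper_width: 30.0
gripper_force: 0.0
t 18.0 cab [-106.9 -104.4] z 78.0 F cab 0.3 -0.8 0.6 w 30.0 g 0.0 rotvec [-0. -0.  0.] d [-0.1 -0.1  1.5]
time_s: 18.8
ee_pos: [421.4, 183.1, 99.7]
ee_rot: [179.9, -0.1, 99.4]
force: [0.1, -0.4, -0.5]
gripper_width: 30.0
gripper_force: 0.0
knob [445.5 271.3] 14 [ -99.7 -105.4]
wrist knob [287.5 273.2] 196 [-109.4  103.9]
wrist knob [316.8 273.6] 710 [-92.6 103.8]
t 18.9 cab [-91.1 105. ] z 99.4 F cab -0.1 0.2 -0.1 w 30.0 g 0.0 rotvec [-0.   0.   0.2] d [-0.5 -1.9 22.9]
```

```bash
python3 drive.py '0 -1 12 0 0 0;0 0 10 0 0 0;0 -6 0 0 0 0;0 -6 0 0 0 0;0 -4 0 0 0 0;0 -2 0 0 0 0;0 0 0 0 0 0;0 0 0 0 0 0'; python3 c.py -112 104.5 76.5
```

```text
time_s: 19.7
ee_pos: [402.4, 176.2, 77.8]
ee_rot: [180.0, -0.0, 99.1]
force: [1.8, -0.3, -0.2]
gripper_width: 29.6
gripper_force: 0.2
t 19.7 cab [-110.1  104.5] z 77.8 F cab 1.7 -0.6 -0.2 w 29.6 g 0.2 rotvec [ 0. -0.  0.] d [-0.  -1.9  1.3]
```

```bash
python3 drive.py '0 -1 0 0 0 0;0 0 0 0 0 0;0 0 0 0 0 0'; python3 c.py -112 104.5 76.5;python3 drive.py '0 -1 0 0 0 0;0 0 0 0 0 0;0 0 0 0 0 0'; python3 c.py -112 104.5 76.5
```

```text
time_s: 20.0
ee_pos: [402.1, 176.2, 77.8]
ee_rot: [179.9, -0.0, 99.1]
force: [2.3, -0.1, 0.6]
gripper_width: 30.1
gripper_force: 1.0
t 20.0 cab [-110.5  104.6] z 77.8 F cab 2.3 -0.5 0.6 w 30.1 g 1.0 rotvec [ 0.1 -0.   0. ] d [-0.1 -1.5  1.3]
time_s: 20.3
ee_pos: [401.1, 176.0, 77.8]
ee_rot: [179.9, -0.0, 99.1]
force: [3.4, 0.1, 0.8]
gripper_width: 29.9
gripper_force: 1.5
t 20.3 cab [-111.5  104.6] z 77.8 F cab 3.4 -0.4 0.8 w 29.9 g 1.5 rotvec [ 0.1 -0.   0. ] d [-0.1 -0.5  1.3]
```

```bash
python3 drive.py '0 5 0 0 0 0;0 0 -22 0 0 0;-42 1 0 0 0 0;-42 1 0 0 0 0;-42 1 0 0 0 0;-42 1 0 0 0 0;-41 1 0 0 0 0;0 0 0 0 0 0'; python3 tk.py; python3 wk.py; python3 c.py -101 -104.5 76.5;
```

```text
time_s: 21.1
ee_pos: [443.4, -32.5, 99.2]
ee_rot: [-179.9, 0.0, 98.8]
force: [0.1, -0.2, -0.3]
gripper_width: 29.9
gripper_force: 0.0
knob [439. 253.] 3 [-57.7 -99.1]
knob [440. 257.] 3 [-66.8 -99.6]
knob [443.3 273.7] 3 [-104.1  -99.6]
wrist knob [320.7 270. ] 729 [-102.5 -106.1]
wrist knob [287.3 273.7] 183 [-121.6 -108.3]
t 21.2 cab [-103.  -104.8] z 99.0 F cab -0.0 -0.2 -0.8 w 30.0 g 0.0 rotvec [-0.1 -0.1 -0.1] d [ 0.3  2.  22.5]
```

```bash
python3 drive.py '0 0 12 0 0 0;0 0 9.5 0 0 0;0 -4 0 0 0 0;0 -3 0 0 0 0;0 -2 0 0 0 0;0 0 0 0 0 0;0 0 0 0 0 0'; python3 c.py -112 -104.5 76.5; python3 drive.py '0 -1 0 0 0 0;0 -1 0 0 0 0;0 0 0 0 0 0;0 0 0 0 0 0'; python3 c.py -112 -104.5 76.5
```

```text
time_s: 21.9
ee_pos: [434.8, -30.3, 78.5]
ee_rot: [179.9, 0.0, 99.1]
force: [0.2, 0.1, 0.1]
gripper_width: 29.8
gripper_force: 0.3
t 21.9 cab [-110.7 -104.5] z 78.5 F cab 0.2 0.1 0.1 w 29.8 g 0.3 rotvec [0.1 0.  0. ] d [ 0.  -1.3  2. ]
time_s: 22.3
ee_pos: [433.3, -30.8, 78.4]
ee_rot: [179.9, 0.0, 99.1]
force: [2.8, 0.4, 1.1]
gripper_width: 30.0
gripper_force: 1.4
t 22.3 cab [-112.2 -104.7] z 78.4 F cab 2.9 -0.1 1.1 w 30.0 g 1.4 rotvec [0.1 0.  0. ] d [0.2 0.2 1.9]
```

```bash
python3 drive.py '0 -1 0 0 0 0;0 0 0 0 0 0;0 0 0 0 0 0'; python3 c.py -112 -104.5 76.5; python3 drive.py '0 -1 0 0 0 0;0 0 0 0 0 0;0 0 0 0 0 0'; python3 c.py -112 -104.5 76.5
```

```text
time_s: 22.6
ee_pos: [432.6, -30.9, 78.4]
ee_rot: [179.9, 0.0, 99.1]
force: [4.1, 1.3, 1.6]
gripper_width: 30.0
gripper_force: 2.6
t 22.6 cab [-112.9 -104.7] z 78.4 F cab 4.2 0.6 1.6 w 30.0 g 2.6 rotvec [0.1 0.  0. ] d [0.2 0.9 1.9]
time_s: 22.9
ee_pos: [432.6, -30.9, 78.4]
ee_rot: [179.8, 0.0, 99.1]
force: [6.5, 1.7, -0.8]
gripper_width: 30.1
gripper_force: 3.6
t 22.9 cab [-113.  -104.7] z 78.4 F cab 6.6 0.6 -0.8 w 30.1 g 3.6 rotvec [0.2 0.  0. ] d [0.2 1.  1.9]
```

Right has hit its stop at TCP -113. Left stopped at -111.5, so I'll firm it up too.

```bash
python3 drive.py '0 7 0 0 0 0;0 0 -22 0 0 0;42 1 0 0 0 0;42 1 0 0 0 0;42 0 0 0 0 0;42 0 0 0 0 0;41 0 0 0 0 0;0 0 0 0 0 0'; python3 wk.py; python3 c.py -106 104.5 76.5;
```

```text
time_s: 23.7
ee_pos: [404.3, 179.6, 99.4]
ee_rot: [-179.8, 0.0, 99.4]
force: [0.5, -0.2, -0.6]
gripper_width: 30.3
gripper_force: 0.0
wrist knob [287.2 273.2] 188 [-126.6  105.2]
wrist knob [325.3 275.2] 686 [-104.7  104.1]
t 23.75 cab [-107.9  105.6] z 99.3 F cab 0.1 -0.2 -0.0 w 30.1 g 0.0 rotvec [-0.2  0.1  0.3] d [-1.1  1.9 22.8]
```

```bash
python3 drive.py '0 0 12 0 0 0;0 0 10 0 0 0;0 -3 0 0 0 0;0 -1 0 0 0 0;0 -1 0 0 0 0;0 0 0 0 0 0'; python3 c.py -113 104.5 76.5; python3 drive.py '0 -1 0 0 0 0;0 -1 0 0 0 0;0 0 0 0 0 0'; python3 c.py -113 104.5 76.5
```

```text
time_s: 24.35
ee_pos: [401.7, 175.7, 78.4]
ee_rot: [180.0, -0.0, 99.1]
force: [0.2, -0.4, 0.3]
gripper_width: 29.6
gripper_force: 0.0
t 24.35 cab [-111.   104.2] z 78.4 F cab 0.1 -0.4 0.3 w 29.6 g 0.0 rotvec [ 0. -0.  0.] d [ 0.3 -2.   1.9]
time_s: 24.65
ee_pos: [400.3, 175.8, 78.4]
ee_rot: [179.9, -0.0, 99.1]
force: [1.2, -0.9, 0.6]
gripper_width: 30.2
gripper_force: 0.8
t 24.65 cab [-112.4  104.5] z 78.4 F cab 1.1 -1.1 0.6 w 30.2 g 0.8 rotvec [ 0.1 -0.   0. ] d [ 0.  -0.6  1.9]
```

```bash
python3 drive.py '0 -1 0 0 0 0;0 -1 0 0 0 0;0 0 0 0 0 0;0 0 0 0 0 0'; python3 c.py -113 104.5 76.5; python3 drive.py '0 -1 0 0 0 0;0 -1 0 0 0 0;0 0 0 0 0 0'; python3 c.py -113 104.5 76.5
```

```text
time_s: 25.05
ee_pos: [399.9, 175.9, 78.5]
ee_rot: [179.7, -0.0, 99.1]
force: [5.9, -0.9, -2.7]
gripper_width: 30.1
gripper_force: 2.9
t 25.05 cab [-112.7  104.6] z 78.5 F cab 5.7 -1.9 -2.7 w 30.1 g 2.9 rotvec [ 0.3 -0.   0.1] d [-0.1 -0.3  2. ]
time_s: 25.35
ee_pos: [399.5, 175.9, 78.9]
ee_rot: [179.5, -0.0, 99.1]
force: [9.2, -1.4, -4.0]
gripper_width: 29.8
gripper_force: 4.4
t 25.35 cab [-113.1  104.7] z 78.9 F cab 8.9 -2.9 -4.0 w 29.8 g 4.4 rotvec [ 0.5 -0.   0.1] d [-0.2  0.1  2.4]
```

```bash
python3 drive.py '0 9 0 0 0 0;0 0 -40 0 0 0;0 0 -35 0 0 0;0 0 0 0 0 0'; python3 drive.py '-40 36 0 0 0 0;-40 36 0 0 0 0;-40 36 0 0 0 0;-40 36 0 0 0 0;-39 36 0 0 0 0;0 0 0 0 0 0;0 0 0 0 0 0' 0 20; python3 c.py 75.5 -94.7 112
```

```text
time_s: 25.75
ee_pos: [406.8, 177.6, 156.9]
ee_rot: [179.6, -0.1, 99.1]
force: [0.5, 0.7, -0.2]
gripper_width: 29.7
gripper_force: 0.0
time_s: 26.45
ee_pos: [598.6, 19.3, 151.2]
ee_rot: [-179.8, -0.1, 99.0]
force: [-0.7, 0.7, -0.7]
gripper_width: 0.5
gripper_force: 0.0
t 26.45 cab [ 58.9 -81.3] z 151.2 F cab -0.5 0.8 -0.7 w 0.5 g 0.0 rotvec [-0.2 -0.1 -0.1] d [-13.4  16.6  39.2]
```

```bash
python3 drive.py '-13.4 16.6 0 0 0 0;0 0 0 0 0 0;0 0 0 0 0 0'; python3 tk.py; python3 - <<'E'
from c import *
m=env.camera_model('wrist');im=env.grab_frame('wrist');cv2.imwrite('pics/w6.png',im)
h=cv2.cvtColor(im,cv2.COLOR_BGR2HSV)
for c,a,mm in blobs((h[...,0]>45)&(h[...,0]<85)&(h[...,1]>120),80):print('green',c,a,cab(on(m,c,106)).round(1))
E
python3 c.py 75.5 -94.7 112
```

```text
time_s: 26.75
ee_pos: [616.3, 10.2, 152.5]
ee_rot: [-179.9, -0.1, 99.1]
force: [-0.1, 0.1, -0.0]
gripper_width: 0.4
gripper_force: 0.0
knob [445.9 273.7] 15 [-105.1 -105.3]
green [321.2 250.8] 450 [ 75.7 -90. ]
green [452.7 303.7] 317 [ 163.1 -126.7]
green [444.5 364.3] 224 [ 161.9 -173.1]
t 26.85 cab [ 75.1 -93. ] z 152.9 F cab -0.3 -0.4 0.9 w 0.6 g 0.0 rotvec [-0.1 -0.   0.1] d [-1.7  0.4 40.9]
```

View pics/w6.png

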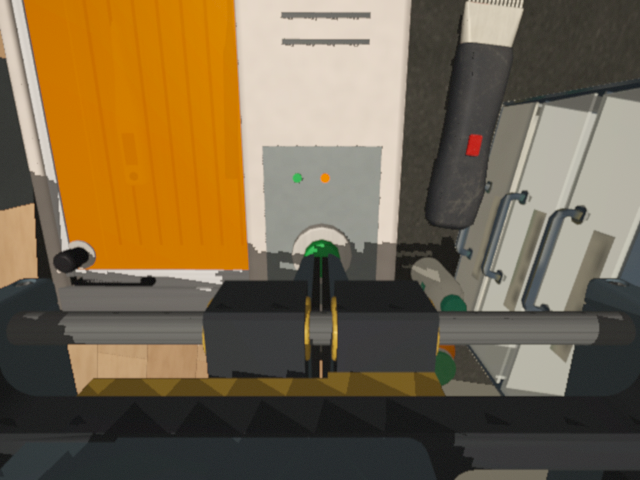

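The shutter is shut and its amber edge meets the sill. The closed fingers are centred over the green button (321,250).

```bash
python3 drive.py '-1 0 20 0 0 0;0 0 20 0 0 0;0 0 4 0 0 0;0 0 2 0 0 0;0 0 2 0 0 0;0 0 2 0 0 0;0 0 0 0 0 0'; python3 c.py 75.5 -94.7 100; python3 drive.py '0 0 1 0 0 0;0 0 1 0 0 0;0 0 1 0 0 0;0 0 0 0 0 0'; python3 c.py 75.5 -94.7 100
```

```text
time_s: 27.55
ee_pos: [617.9, 8.6, 104.3]
ee_rot: [180.0, -0.0, 99.1]
force: [-3.7, 0.5, 6.3]
gripper_width: 0.1
gripper_force: 3.0
t 27.55 cab [ 76.3 -94.9] z 104.3 F cab -3.5 1.1 6.3 w 0.1 g 3.0 rotvec [ 0. -0.  0.] d [ 0.2 -0.8  4.3]
time_s: 27.95
ee_pos: [618.0, 8.6, 104.0]
ee_rot: [179.9, -0.0, 99.1]
force: [-7.8, 1.7, 19.1]
gripper_width: 0.4
gripper_force: 9.6
t 27.95 cab [ 76.3 -94.9] z 104.0 F cab -7.4 2.9 19.1 w 0.4 g 9.6 rotvec [ 0.1 -0.   0. ] d [ 0.2 -0.8  4. ]
```

Stopped at z = 104 with 19 N, so the 32 mm wide pads are resting on the steel ring. I'll lift, tilt the tool 30° and press with one fingertip corner.

```bash
python3 drive.py '0 0 -20 0 0 0;0 0 -20 0 0 0;0 0 0 0 -7.5 0;0 0 0 0 -7.5 0;0 0 0 0 -7.5 0;0 0 0 0 -7.5 0;0 0 0 0 0 0;0 0 0 0 0 0'; cat > p.py <<'E'
from c import *
import sys
z=float(sys.argv[1]);s=env.state();r=R.from_euler('xyz',s['ee_rot'],degrees=True)
tip=s['ee_pos']+r.apply([16,0,0]);t=np.r_[world(75.7,-94.7),z]
print('corner cab',cab(tip).round(1),'z',tip[2].round(1),'F',s['force'].round(1),'tilt',s['ee_rot'].round(1),'d',r.inv().apply(t-tip).round(1),'down 1mm =',r.inv().apply([0,0,-1]).round(3))
E
python3 p.py 116
```

```text
time_s: 28.75
ee_pos: [618.4, 8.9, 139.9]
ee_rot: [180.0, 29.9, 99.2]
force: [-0.3, 0.6, -0.6]
gripper_width: 0.2
gripper_force: 0.0
corner cab [ 76.8 -80.7] z 131.9 F [-0.3  0.6 -0.6] tilt [180.   29.9  99.2] d [-4.2 -1.1 20.8] down 1mm = [ 0.498 -0.     0.867]
```

```bash
python3 drive.py '-4 -1 21 0 0 0;3.5 0 6 0 0 0;1 0 1.7 0 0 0;0 0 0 0 0 0;0 0 0 0 0 0'; python3 p.py 101; python3 drive.py '1 0 1.7 0 0 0;1 0 1.7 0 0 0;0 0 0 0 0 0'; python3 p.py 100
```

```text
time_s: 29.25
ee_pos: [619.6, -6.2, 116.0]
ee_rot: [179.9, 30.0, 99.0]
force: [0.3, -2.3, 3.5]
gripper_width: 0.3
gripper_force: 1.4
corner cab [ 75.7 -95.9] z 108.0 F [ 0.3 -2.3  3.5] tilt [179.9  30.   99. ] d [4.5 0.  5.5] down 1mm = [ 0.5   -0.001  0.866]
time_s: 29.55
ee_pos: [619.7, -5.9, 112.1]
ee_rot: [179.9, 30.1, 99.1]
force: [-0.6, -3.1, 6.7]
gripper_width: 0.4
gripper_force: 3.3
corner cab [ 75.7 -95.7] z 104.1 F [-0.6 -3.1  6.7] tilt [179.9  30.1  99.1] d [ 2.9 -0.   3. ] down 1mm = [ 0.501 -0.001  0.865]
```

```bash
python3 drive.py '0.5 0 0.9 0 0 0;0.5 0 0.9 0 0 0;0 0 0 0 0 0'; python3 p.py 100; python3 drive.py '0.5 0 0.9 0 0 0;0.5 0 0.9 0 0 0;0 0 0 0 0 0'; python3 p.py 100
```

```text
time_s: 29.85
ee_pos: [619.8, -6.1, 111.7]
ee_rot: [179.9, 30.2, 99.0]
force: [-3.4, -1.3, 13.9]
gripper_width: 0.5
gripper_force: 6.9
corner cab [ 75.9 -95.8] z 103.7 F [-3.4 -1.3 13.9] tilt [179.9  30.2  99. ] d [ 2.8 -0.2  2.6] down 1mm = [ 0.502 -0.002  0.865]
time_s: 30.15
ee_pos: [619.9, -6.1, 111.3]
ee_rot: [179.8, 30.2, 99.0]
force: [-5.9, -0.1, 21.4]
gripper_width: 0.7
gripper_force: 10.7
corner cab [ 75.9 -95.9] z 103.3 F [-5.9 -0.1 21.4] tilt [179.8  30.2  99. ] d [ 2.7 -0.3  2.2] down 1mm = [ 0.503 -0.003  0.864]
```

```bash
for i in 1; do python3 drive.py '-0.5 0 -0.9 0 0 0;-1 0 -1.7 0 0 0;-0.5 0 -0.9 0 0 0;0 0 0 0 0 0'; python3 p.py 100;python3 drive.py '-0.5 0 -0.9 0 0 0;-0.5 0 -0.9 0 0 0;0 0 0 0 0 0'; python3 p.py 100; python3 drive.py '-0.5 0 -0.9 0 0 0;-0.5 0 -0.9 0 0 0;0 0 0 0 0 0'; python3 p.py 100;python3 drive.py '-0.5 0 -0.9 0 0 0;-0.5 0 -0.9 0 0 0;0 0 0 0 0 0'; python3 p.py 100;done | grep corner
```

```text
corner cab [ 75.7 -95.7] z 104.1 F [-0.7 -3.6  7. ] tilt [179.9  30.1  99.1] d [ 2.9 -0.   3.1] down 1mm = [ 0.501 -0.001  0.865]
corner cab [ 75.7 -95.4] z 105.4 F [-0.2 -2.8  4.6] tilt [179.9  30.   99.1] d [3.3 0.  4.3] down 1mm = [ 0.5   -0.001  0.866]
corner cab [ 75.5 -95. ] z 107.0 F [ 0.3 -2.3  3.8] tilt [180.   30.   99.1] d [3.8 0.2 5.9] down 1mm = [ 0.499 -0.001  0.866]
corner cab [ 75.4 -94.9] z 109.0 F [ 0.4 -0.1  1.5] tilt [180.   30.   99.1] d [4.6 0.3 7.7] down 1mm = [ 0.499 -0.     0.866]
```

Contact starts at about 110 and the hard stop is at 104, the same in both presses. The tips therefore reach about 4 mm past the TCP, and the button has made its full travel. Retreating for a last look.

```bash
python3 drive.py '-10 0 -17 0 0 0;-20 0 -34 0 0 0;-20 0 -34 0 0 0;0 0 -40 0 0 0;0 -45 0 0 7.5 0;0 -40 0 0 7.5 0;0 0 0 0 0 0;0 0 0 0 0 0'; python3 tk.py; python3 - <<'E'
from h import *
a=env.grab_frame('top')[150:330,170:490];b=env.grab_frame('scene')[150:390,140:500]
cv2.imwrite('pics/fin.png',np.vstack([cv2.resize(a,(500,281)),cv2.resize(b,(500,300))]))
E
```

```text
time_s: 32.25
ee_pos: [531.8, -0.2, 250.5]
ee_rot: [179.9, 14.9, 99.0]
force: [-0.2, 0.3, 0.2]
gripper_width: 0.3
gripper_force: 0.0
knob [445.6 273.9] 27 [-105.4 -104.5]
```

View pics/fin.png

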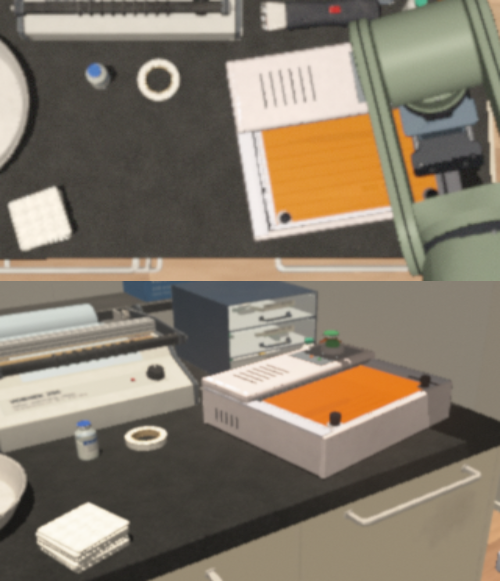

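The shutter is shut along the sill: left knob at full-frame (352,289), about -105 mm, right knob at -105. Gauze, tape and vial haven't moved, and the arm is clear.

```bash
python3 -c "
from workcell import env
print(env.job_done())"
```

```text
the job is handed in; nothing more can be done
None
```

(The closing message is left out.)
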